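# Point out the jar that lacks its lid, and the lid that fits

## Task

A customer at the flea-market stall wants the complete jar: first point down at the one jar that stands open without a lid, fingertips a few centimetres above the middle of its mouth, and hold still there for about two seconds; then point in the same way at the knob of the loose lid that fits it (the larger of the two lids lying on the table), hold again for about two seconds, and finish there, still pointing at it. Touch nothing at all, move nothing, and do not dip the fingertips towards the other jars' knobs or the smaller lid on the way: carry the hand high between the two.

Things in the scene. Friction and masses are not known exactly. Their poses are not given: they have to be found in the camera images.
- jar_open_mouth (a point): The open jar: white glazed round jar, 88 mm in diameter at the belly, 76 mm at the rim, 90 mm tall, empty, no lid. This point is the centre of its mouth at rim height (about 112 mm above the table, since all three jars stand in a row on a fixed dark wooden plank 22 mm thick, 110 x 520 mm). z is up. Which place in the row it has varies.
- jar_a_knob (a point): One of the two closed jars: the same white jar with its lid on, 126 mm tall in all. This point is the top of its lid's knob, on the axis (about 148 mm above the table). Not to be pointed at.
- jar_b_knob (a point): The other closed jar, identical: white jar with its lid on, 126 mm tall. This point is the top of its lid's knob, on the axis (about 148 mm above the table). Not to be pointed at.
- lid_large_knob (a point): The larger loose lid, which fits the open jar: white round lid 82 mm in diameter, 36 mm high with a 26 mm knob in its middle, lying flat on the table, knob up, between the row of jars and the robot. This point is the top of its knob, on the axis (36 mm above the table). z is up. Its side (left or right) varies.
- lid_small_knob (a point): The smaller loose lid, too small for the jar: the same shape, 54 mm in diameter, 28 mm high with a 20 mm knob, lying flat on the table, knob up, on the other side. This point is the top of its knob, on the axis (28 mm above the table). Not to be pointed at.
- eggcup: Bystander: wooden egg cup, 42 mm in diameter, 50 mm tall, loose, standing between the two lids; origin at the centre of its foot.
- weight: Bystander: small brass weight with a knob, 26 mm in diameter, 40 mm tall, loose, standing on the plank between two jars; origin at the centre of its foot.
- goblet: Bystander: small brass goblet, 26 mm in diameter, 42 mm tall, loose, standing on the plank between two jars; origin at the centre of its foot.
- candlestick: Bystander: brass candlestick, foot 84 mm in diameter, 150 mm tall, loose, to the robot's left of the lids and jars; origin at the centre of its foot.
- mug: Bystander: blue mug, 80 mm in diameter, 90 mm tall, loose, to the robot's right of the lids and jars; origin at the centre of its foot
Mind the look-alikes: they are no part of the job. What is shaped like the part that bears lid_large_knob but orange or red is not meant.

How it is judged:
On the way, in this order (a step that is already met when the one before it is completed fails the run):
1. the fingertips point at the open jar from just above its mouth and dwell there (horizontal distance between the grasp point and jar_open_mouth below 0.03 m and z of the grasp point in the frame of jar_open_mouth between 0.02 and 0.085 m), for 1.5 s.
2. the fingertips point at the larger loose lid from just above its knob and dwell there (horizontal distance between the grasp point and lid_large_knob below 0.03 m and z of the grasp point in the frame of lid_large_knob between 0.02 and 0.085 m), for 1.5 s.
At the end, for the whole second after the job is handed in: The grasp point is still over the larger loose lid: within 30 mm of its axis and 20 to 85 mm above its knob (fingertips roughly 1 to 66 mm above it); jars and lids are within 8 mm of where they stood, egg cup, weight, goblet, candlestick and mug within 10 mm (all of step 2 and distance of each of jar_open_mouth, jar_a_knob, jar_b_knob, lid_large_knob, lid_small_knob from where it was at the start of the episode below 0.008 m and distance of each of eggcup, weight, goblet, candlestick, mug from where it was at the start of the episode below 0.01 m); the robot touches nothing.
It fails at once if the robot touches something (contact force between any of the fingers, the arm and anything else above 0.5 N).
It fails at once if a jar or lid is shifted, lifted or carried (distance of any of jar_open_mouth, jar_a_knob, jar_b_knob, lid_large_knob, lid_small_knob from where it was at the start of the episode above 0.01 m).
It fails at once if the fingertips point at a closed jar or at the smaller lid (grasp point within 25 mm of its axis and less than 75 mm above its knob) ((horizontal distance between the grasp point and jar_a_knob below 0.025 m and z of the grasp point in the frame of jar_a_knob below 0.075 m) or (horizontal distance between the grasp point and jar_b_knob below 0.025 m and z of the grasp point in the frame of jar_b_knob below 0.075 m) or (horizontal distance between the grasp point and lid_small_knob below 0.025 m and z of the grasp point in the frame of lid_small_knob below 0.075 m)).
It also fails if it takes over 43 s, if anything falls off the work surface, if the arm or the gripper's body presses on something with over 40 N, if the wrist force passes 120 N, or if a joint passes its speed limit or range.

## Robot

A 6-joint arm with a two-finger parallel gripper is mounted at the origin on the work surface. World frame = base frame: x ahead of the robot, y to its left, z up, the work surface at z = 0. Lengths are in m, angles in rad, forces in N, time in s.
With the tool pointing down it reaches from about 0.325 to 0.9 m from the base axis. Payload 6.1 kg.
Tool frame: the origin (TCP) lies on the centre line of the jaws, within the pads' length; the fingertips stand 11 mm ahead of it and the grasp point (between the pads) lies 8 mm behind it; x points along the fingers, y is the direction in which the jaws open and shut, and the axes are right-handed (so a half turn about x gives the same grasp; the last joint's range is limited). The gripper opens to 87 mm and grips with 3 to 60 N. Pads are 19 mm wide; open, the fingers measure 117 mm over their backs; the gripper's body (75 mm by 190 mm) begins 51 mm behind the grasp point.
Start: joints at [1.152, 0.22, 1.526, -0, 1.395, -0.126], TCP at [0.18, 0.598, 0.234] pointing down, gripper open.
Joint ranges: [-2.98, 2.98], [-0.91, 2.08], [0.09, 2.57], [-1.24, 4.39], [0.2, 2.65], [-2.68, 2.68]. Speed limits (rad/s): [2.57, 2.57, 3.01, 3.14, 3.14, 3.14].

## Interface

Orientations are given as a unit quaternion [x, y, z, w].
In Python, from bench import r gives the robot as it stands.
- The arm moves only by the tool servo_tool, never from a script. Its argument "moves" is one flat list of numbers, 6 for each row, row after row: the shift along the tool's x, y, z in mm, then the turn, a rotation vector about the tool's x, y, z in rad. A call has exactly 10 rows; each row is the pose to reach, as a shift and turn from the pose commanded when the call began, along the tool's axes at that moment; what a row does not reach only later rows make up. A row lasts 1/8 s, in which the tool goes at most 62.5 mm and 10.7 degrees, less where a joint would pass 70% of its speed; a pose out of reach is approached as far as the arm can. A call with a gripper value outside its range is refused whole. "gripper" is the finger opening in mm, from 0 to 87, set as the call begins (left out, the last holds). The fingers move at their own pace and stop on an object; "grip_force" is the grip in N (left out, the last holds). Time passes only in rows, so rows that repeat a pose let the fingers close, or fill a call up. It gives the time, the measured TCP pose, the force and the opening at its end, in the units of the state.
- r.get_obs(): the state, without advancing time (a new reading comes with each control period).
- r.capture(name): name is "scene" or "side" or "wrist"; returns the picture (400x640x3 uint8, red, green, blue); there is no depth.
- r.camera_info(name): a dict with "fx", "fy", "cx", "cy" (pixels), "cam_to_world" (4x4, takes a point from camera to world coordinates); the wrist camera has in their place "mount" (4x4, takes a point from camera to tool coordinates, whose origin is the TCP and whose axes are the tool frame's). Camera axes: x right, y up, looking along -z (the intrinsics and any distortion apply to the point x, -y, -z); pixel columns grow to the right and rows downward; lengths in m; the calibration is good to about 2 mm. The wrist camera is an equidistant fisheye: a pixel r from the principal point sees the ray r / f radians off the axis. A picture is of the moment at which its call begins: read the wrist's pose just before it. camera_info takes no time and is no camera call.
- r.hand_in(): hands the job in, once; it reports no verdict.
The state is a dict: "time_s": time; "q": joint angles; "joint_velocities": joint speeds; "tau": joint torques, N m; "tool_pos": TCP position; "tcp_rot": TCP orientation; "force": force on the tool from outside, world axes, zero at the start; "torque": the same for the moment, N m; "grip_width": opening from 0.0 (shut) to 1.0 (fully open).
Only numpy, scipy, OpenCV 4.12 (cv2) and the standard library are available. Lean on these libraries where they do the work, as an engineer would, in place of code of your own. Each camera call takes 0.05 s, during which the arm holds its last target. There are 200 camera calls.

## Working session

There is one attempt and no reset: what is moved stays moved. The work goes in short steps, Python scripts to look and compute and a tool call to move; the robot and the scene stay as the last step left them, time stands still between calls to the robot, and variables do not carry over. Pictures are saved under pics/ and viewed, about 8 in all and at most 12, crops included, and the job is handed in when it is done.

Besides the shell and the picture viewer there is one more tool, called as name(argument=value, ...), one argument or row to a line, values as JSON. servo_tool: Moves the arm, as the interface text tells. Its arguments: {"type":"object","properties":{"moves":{"type":"array","items":{"type":"number"}},"gripper":{"type":"number"},"grip_force":{"type":"number"}},"required":["moves"]}

```bash
mkdir -p pics; python3 - <<'E'
from bench import r
import cv2,json
o=r.get_obs();print(o['time_s'],o['tool_pos'],o['tcp_rot'])
for n in("scene","side"):
    cv2.imwrite(f"pics/{n}0.png",r.capture(n)[:,:,::-1]);i=r.camera_info(n);print(n,i)
E
```

```text
0.0 [0.18015524 0.59785073 0.23242724] [ 0.10250598  0.69972718 -0.10382335  0.69935335]
scene {'fx': 423.9547885114944, 'fy': 423.9547885114944, 'cx': 315.6879802546779, 'cy': 206.8038501133956, 'cam_to_world': array([[ 0.78949895, -0.49886626,  0.35752463,  0.85413881],
       [ 0.61359751,  0.65462019, -0.44155464, -0.44414509],
       [-0.01376613,  0.56798315,  0.82292505,  0.956951  ],
       [ 0.        ,  0.        ,  0.        ,  1.        ]])}
side {'fx': 384.2178906788496, 'fy': 384.2178906788496, 'cx': 323.32055479938066, 'cy': 209.44610646440526, 'cam_to_world': array([[ 0.74238142,  0.34301241, -0.57551048, -0.18636157],
       [-0.66980536,  0.36051358, -0.64914616, -0.78105435],
       [-0.01518584,  0.86739405,  0.49739013,  0.71289118],
       [ 0.        ,  0.        ,  0.        ,  1.        ]])}
```

View pics/scene0.png

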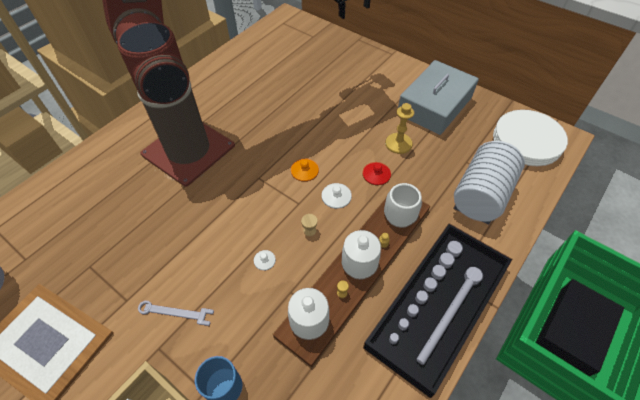

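View pics/side0.png

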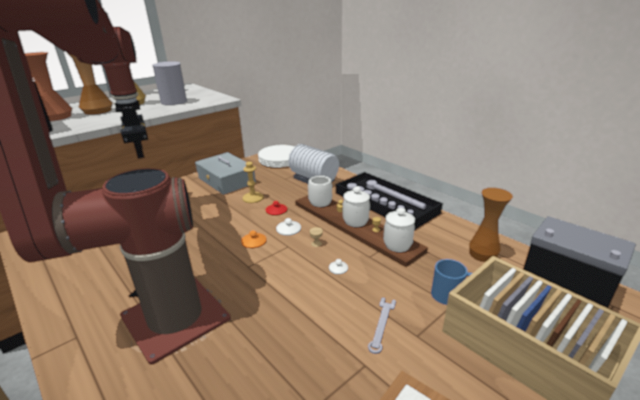

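Scene view: the open jar is at about (403,205), with closed jars at (361,255) and (309,314). Lid candidates are large white (337,195), small white (264,260), orange (305,170) and red (377,173). I choose the large white one. Next I'll measure and check a close crop.

```bash
cat > h.py <<'E'
import numpy as np
from bench import r
def ray(n,u,v,z):
    i=r.camera_info(n);T=i['cam_to_world']
    d=T[:3,:3]@np.array([(u-i['cx'])/i['fx'],-(v-i['cy'])/i['fy'],-1]);p=T[:3,3]
    return p+d*(z-p[2])/d[2]
E
python3 - <<'E'
from h import *
import cv2
im=cv2.imread('pics/scene0.png')
hsv=cv2.cvtColor(im,cv2.COLOR_BGR2HSV)
m=((hsv[...,1]<45)&(hsv[...,2]>120)).astype(np.uint8)
n,l,s,c=cv2.connectedComponentsWithStats(m)
for k in range(1,n):
    x,y,w,h,a=s[k]
    if a>80 and 240<x<430 and 150<y<340: print(s[k],c[k],ray('scene',*c[k],0.012))
c=im[150:350,240:440];cv2.imwrite('pics/crop.png',cv2.resize(c,None,fx=3,fy=3,interpolation=cv2.INTER_CUBIC))
E
```

```text
[322 183  30  26 599] [336.15358932 195.28380634] [0.46480912 0.12758353 0.012     ]
[ 384  183   38   43 1247] [402.53007217 204.11467522] [0.62544789 0.21260311 0.012     ]
[ 342  230   39   48 1501] [360.57495003 253.35842771] [0.62060119 0.01901669 0.012     ]
[254 250  22  20 345] [264.15652174 259.69565217] [ 0.43971539 -0.14194391  0.012     ]
[417 267  66  96 952] [450.35714286 311.43592437] [0.87013725 0.01970149 0.012     ]
[425 278  12  11 108] [430.37962963 282.82407407] [0.7986828  0.05471072 0.012     ]
[ 288  288   41   51 1671] [307.88809096 312.46558947] [ 0.61137367 -0.18237021  0.012     ]
[417 291  11  10  94] [421.81914894 295.62765957] [0.79879751 0.01366068 0.012     ]
[408 304  11  10  81] [412.77777778 308.85185185] [ 0.79854645 -0.02750803  0.012     ]
```

View pics/crop.png

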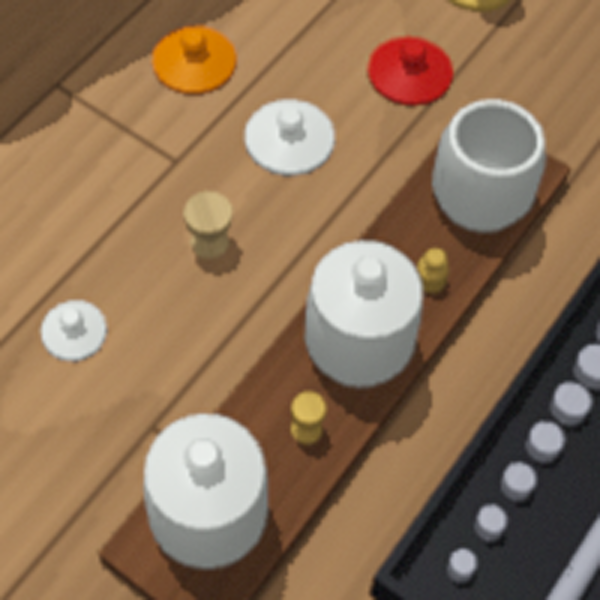

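Crop (3x): the mouth centre is at (496,138), which is pixel (405,196). The large white lid's knob is at (291,116), pixel (337,188.5). The jars, the small lid and the coloured look-alikes are as listed.

```bash
python3 - <<'E'
from h import *
from scipy.spatial.transform import Rotation as R
for n,u,v,z in[("open",405,196,.112),("lid",336.8,188.3,.036),("a",363,238.5,.147),("b",307.8,300.5,.147),("small",263.5,256.3,.028)]: print(n,ray('scene',u,v,z).round(4))
for n,u,v,z in[("open",320,181,.112),("lid",289,222,.036),("red",277,204.5,.036),("candletop",250,165,.15)]: print('side',n,ray('side',u,v,z).round(4))
print('candle scene',ray('scene',405,110,.15))
o=r.get_obs();M=R.from_quat(o['tcp_rot']).as_matrix();print(M.round(3))
t=np.array([*ray('scene',405,196,.112)[:2],.25]);print((M.T@(t-o['tool_pos'])*1000).round())
E
```

```text
open [0.6418 0.1677 0.112 ]
lid [0.4622 0.1331 0.036 ]
a [ 0.6373 -0.0134  0.147 ]
b [ 0.6304 -0.2003  0.147 ]
small [ 0.4392 -0.141   0.028 ]
side open [0.6386 0.1648 0.112 ]
side lid [0.4565 0.1189 0.036 ]
side red [0.499  0.2454 0.036 ]
side candletop [0.4899 0.3881 0.15  ]
candle scene [0.50045374 0.39080726 0.15      ]
[[-0.001  0.289  0.957]
 [-0.002  0.957 -0.289]
 [-1.    -0.002 -0.   ]]
[ -17. -279.  566.]
```

servo_tool(
  moves=[-10,-10,20,0,0,0,-25,-28,57,0,0,0,-40,-48,97,0,0,0,-50,-68,137,0,0,0,-50,-88,177,0,0,0,-50,-108,217,0,0,0,-50,-128,257,0,0,0,-50,-148,300,0,0,0,-50,-168,340,0,0,0,-50,-188,380,0,0,0],
  gripper=0,
)

```text
time_s: 1.35
tool_pos: [0.4912, 0.3064, 0.2842]
tcp_rot: [0.103, 0.699, -0.103, 0.7]
force: [-0.6, 0.4, 0.1]
grip_width: 0.02
```

servo_tool(
  moves=[0,-18,36,0,0,0,0,-36,72,0,0,0,0,-54,110,0,0,0,0,-72,146,0,0,0,0,-84,172,0,0,0,0,-91,186,0,0,0,0,-91,186,0,0,0,0,-91,186,0,0,0,0,-91,186,0,0,0,0,-91,186,0,0,0],
)

```text
time_s: 2.6
tool_pos: [0.6413, 0.1687, 0.2838]
tcp_rot: [0.103, 0.7, -0.103, 0.7]
force: [-0.7, -0.0, 0.0]
grip_width: -0.001
```

```bash
python3 - <<'E'
from h import *
import cv2
from scipy.spatial.transform import Rotation as R
o=r.get_obs();im=r.capture('wrist');i=r.camera_info('wrist');print(o['time_s'],o['tool_pos'],o['grip_width'],i)
T=np.eye(4);T[:3,:3]=R.from_quat(o['tcp_rot']).as_matrix();T[:3,3]=o['tool_pos']
W=np.linalg.inv(T@i['mount']);im=im[:,:,::-1].copy()
for p,rad in([.640,.1665,.112],.038),([.462,.130,.036],.013):
  pts=[]
  for a in np.linspace(0,6.3,40):
    q=W@np.array([p[0]+rad*np.cos(a),p[1]+rad*np.sin(a),p[2],1]);x,y,z=q[0],-q[1],-q[2]
    h=np.hypot(x,y);t=np.arctan2(h,z);pts.append([i['cx']+i['fx']*t*x/h,i['cy']+i['fy']*t*y/h])
  print(np.mean(pts,0));cv2.polylines(im,[np.int32(pts)],True,(0,0,255),1)
cv2.imwrite('pics/w1.png',im)
E
```

```text
2.6 [0.64134787 0.16868178 0.28378137] -0.0007969996872977483 {'fx': 309.70691628693146, 'fy': 309.70691628693146, 'cx': 321.76743480206386, 'cy': 197.84928536781536, 'mount': array([[ 8.09796060e-04,  2.58327636e-01, -9.66057026e-01,
        -1.49862553e-01],
       [ 9.99998972e-01,  9.33643415e-04,  1.08790796e-03,
         6.38794733e-04],
       [ 1.18298947e-03, -9.66056914e-01, -2.58326614e-01,
        -7.11131884e-02],
       [ 0.00000000e+00,  0.00000000e+00,  0.00000000e+00,
         1.00000000e+00]])}
[319.44925665 184.19594212]
[252.64236781  51.06992008]
```

View pics/w1.png

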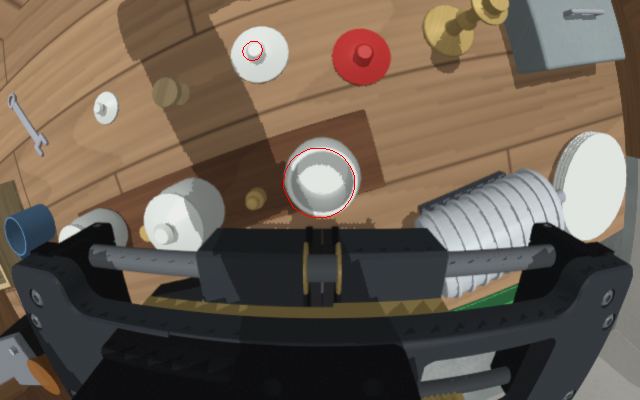

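Wrist view: the open jar's mouth is at (320,183), which matches the projected circle. The lid knob at (254,48) is within about 5 mm of the prediction. I'll descend and dwell.

servo_tool(
  moves=[20,0,0,0,0,0,45,0,0,0,0,0,70,0,0,0,0,0,95,0,0,0,0,0,115,0,0,0,0,0,125,0,0,0,0,0,125,0,0,0,0,0,125,0,0,0,0,0,125,0,0,0,0,0,125,0,0,0,0,0],
)

```text
time_s: 3.9
tool_pos: [0.6422, 0.168, 0.1594]
tcp_rot: [0.103, 0.699, -0.103, 0.7]
force: [-0.2, -1.0, -0.1]
grip_width: 0.005
```

servo_tool(
  moves=[0,0,0,0,0,0,0,0,0,0,0,0,0,0,0,0,0,0,0,0,0,0,0,0,0,0,0,0,0,0,0,0,0,0,0,0,0,0,0,0,0,0,0,0,0,0,0,0,0,0,0,0,0,0,0,0,0,0,0,0],
)

```text
time_s: 5.15
tool_pos: [0.6418, 0.1679, 0.1585]
tcp_rot: [0.103, 0.7, -0.103, 0.7]
force: [0.9, 0.7, -0.0]
grip_width: 0.004
```

servo_tool(
  moves=[0,0,0,0,0,0,0,0,0,0,0,0,0,0,0,0,0,0,0,0,0,0,0,0,0,0,0,0,0,0,0,0,0,0,0,0,0,0,0,0,0,0,0,0,0,0,0,0,0,0,0,0,0,0,0,0,0,0,0,0],
)

```text
time_s: 6.4
tool_pos: [0.6418, 0.1679, 0.1586]
tcp_rot: [0.103, 0.7, -0.103, 0.7]
force: [-0.2, 0.1, -0.4]
grip_width: 0.004
```

```bash
python3 - <<'E'
from h import *
from scipy.spatial.transform import Rotation as R
o=r.get_obs();M=R.from_quat(o['tcp_rot']).as_matrix()
print(o['time_s'],o['tool_pos'],o['force'],(M.T@(np.array([.460,.130,.260])-o['tool_pos'])*1000).round())
E
```

```text
6.4 [0.64179216 0.16791252 0.15855888] [-0.15222592  0.12125978 -0.40628131] [-101.  -89. -163.]
```

The first dwell lasted about 3 s. Next I lift to z 0.26, then cross to the lid.

servo_tool(
  moves=[-25,0,0,0,0,0,-50,0,0,0,0,0,-75,0,0,0,0,0,-100,0,0,0,0,0,-100,-18,-33,0,0,0,-100,-36,-66,0,0,0,-100,-54,-99,0,0,0,-100,-72,-132,0,0,0,-100,-89,-163,0,0,0,-100,-89,-163,0,0,0],
)

```text
time_s: 7.65
tool_pos: [0.4585, 0.1296, 0.2587]
tcp_rot: [0.103, 0.699, -0.103, 0.7]
force: [-0.2, 0.4, 0.4]
grip_width: 0.004
```

```bash
python3 - <<'E'
from h import *
import cv2
from scipy.spatial.transform import Rotation as R
o=r.get_obs();im=r.capture('wrist');i=r.camera_info('wrist');print(o['time_s'],o['tool_pos'])
T=np.eye(4);T[:3,:3]=R.from_quat(o['tcp_rot']).as_matrix();T[:3,3]=o['tool_pos']
W=np.linalg.inv(T@i['mount']);im=im[:,:,::-1].copy()
for p,rad in([.460,.130,.036],.013),([.460,.130,.0],.041):
  pts=[]
  for a in np.linspace(0,6.3,40):
    q=W@np.array([p[0]+rad*np.cos(a),p[1]+rad*np.sin(a),p[2],1]);x,y,z=q[0],-q[1],-q[2]
    h=np.hypot(x,y);t=np.arctan2(h,z);pts.append([i['cx']+i['fx']*t*x/h,i['cy']+i['fy']*t*y/h])
  cv2.polylines(im,[np.int32(pts)],True,(0,0,255),1)
cv2.imwrite('pics/w2.png',im)
E
```

```text
7.65 [0.45850578 0.12959792 0.25874585]
```

View pics/w2.png

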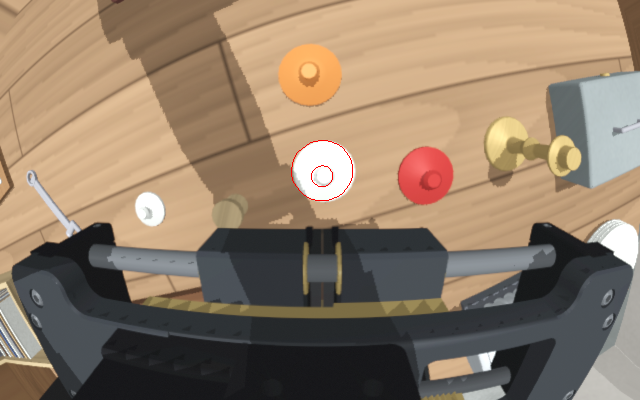

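The wrist view shows the projected circles sitting on the white lid and its knob at (322,175), so the hand is centred. Descending to TCP z of about 0.084.

servo_tool(
  moves=[25,0,0,0,0,0,50,0,0,0,0,0,80,0,0,0,0,0,110,0,0,0,0,0,140,0,0,0,0,0,165,0,0,0,0,0,175,0,0,0,0,0,175,0,0,0,0,0,175,0,0,0,0,0,175,0,0,0,0,0],
)

```text
time_s: 8.95
tool_pos: [0.461, 0.1299, 0.0847]
tcp_rot: [0.103, 0.699, -0.103, 0.7]
force: [-0.7, 0.6, 0.1]
grip_width: -0.0
```

servo_tool(
  moves=[0,0,0,0,0,0,0,0,0,0,0,0,0,0,0,0,0,0,0,0,0,0,0,0,0,0,0,0,0,0,0,0,0,0,0,0,0,0,0,0,0,0,0,0,0,0,0,0,0,0,0,0,0,0,0,0,0,0,0,0],
)

```text
time_s: 10.2
tool_pos: [0.46, 0.1298, 0.0835]
tcp_rot: [0.103, 0.7, -0.103, 0.7]
force: [-0.1, -0.1, -0.4]
grip_width: 0.005
```

servo_tool(
  moves=[0,0,0,0,0,0,0,0,0,0,0,0,0,0,0,0,0,0,0,0,0,0,0,0,0,0,0,0,0,0,0,0,0,0,0,0,0,0,0,0,0,0,0,0,0,0,0,0,0,0,0,0,0,0,0,0,0,0,0,0],
)

```text
time_s: 11.45
tool_pos: [0.46, 0.1297, 0.0835]
tcp_rot: [0.103, 0.7, -0.103, 0.7]
force: [-0.1, 0.7, 0.7]
grip_width: 0.008
```

```bash
python3 - <<'E'
from h import *
import cv2
o=r.get_obs();print(o['time_s'],o['tool_pos'],o['force'])
cv2.imwrite('pics/side1.png',r.capture('side')[:,:,::-1])
E
```

```text
11.45 [0.46004217 0.12972001 0.08354458] [-0.0692426   0.72964451  0.70436124]
```

View pics/side1.png

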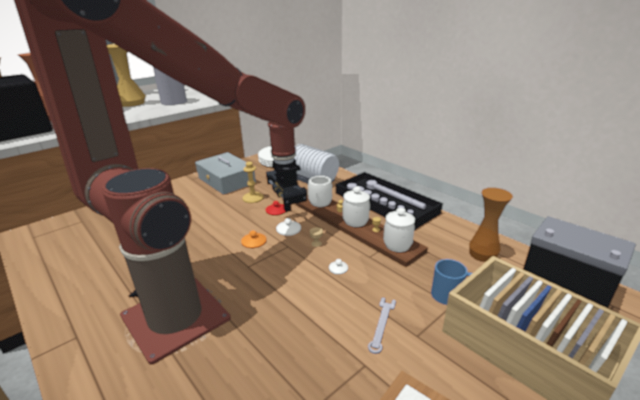

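The side view shows the hand above the white lid at (289,225), with everything where it was at the start.

```bash
python3 -c "
from bench import r
print(r.hand_in())"
```

```text
the job is handed in; nothing more can be done
None
```

I pointed at the open jar's mouth, then at the larger white lid's knob, and handed in with the hand still over the lid. No verdict was reported.

- **Open jar:** the measured mouth is at about (0.640, 0.167). I held still there for about 3 s, with the grasp point about 55 mm above the rim.
- **Between the two:** I lifted to a tool height of about 0.26 m before crossing. The path stayed clear of the other jars and the smaller lid.
- **Larger lid:** the measured knob is at about (0.460, 0.130). I held there for about 2.5 s, with the grasp point about 55 mm above the knob.

**Last checks:**
- The wrist-camera overlays matched both targets. The lid was off by about 5 mm at first, so I corrected it before crossing.
- Force readings stayed within about 1 N throughout. That looks like sensor noise, but it cannot by itself rule out a contact near the 0.5 N limit.
- By eye, the final side view showed nothing moved.
- My rough side-view reading of the lid knob differed from the scene camera by about 1.5 cm in y. The wrist view agreed with the scene camera, so I used that.
- The clock stood at 11.45 s just before the last picture.

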